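# Empty a specimen basket on its tipping stand and reload it

## Task

Carry the basket with its dark offcuts to the tipping stand and lower its axle into the two slots until both ends are fully home, then raise its bar to tip it in the slots and keep it tipped until every offcut has dropped into the catch tray. Swing it back to hang upright with its axle still home, put all the light grey test bars from the bench inside it, and leave the other things on the bench where they are.

Things in the scene. Friction and masses are not known exactly. Their poses are not given: they have to be found in the camera images.
- basket: Loose open steel basket, 0.55 kg; origin: centre of underside, z out of the mouth, y along its axle, -x to its tipping bar. Floor 96 (x) x 116 (y) mm, 4 mm thick; the x walls flare to a mouth 144 x 116 mm; walls 4 mm, rim 75 mm up. Centre of mass about 60 mm below the axle: in the slots it swings freely and tends to hang upright (friction may stop it some degrees short).
- axle_mid (a point): Middle of the basket's fixed round steel axle: 12 mm diameter, 184 mm long, along the basket's y over the middle of the mouth, centre 100 mm above its underside, held by an ear on each y wall. The bare 108 mm between the ears is the place to carry the basket by: it hangs level. Pieces pass into the basket on either side of the axle.
- axle_left (a point): Point on the axle's centre line 74 mm to +y of its middle; the axle's end is 18 mm farther out.
- axle_right (a point): Point on the axle's centre line 74 mm to -y of its middle; the axle's end is 18 mm farther out.
- tip_bar (a point): Middle of the basket's black round bar, 12 mm diameter, 98 mm long, along y, 118 mm to -x of the axle and 35 mm below it, on two 8 mm arms at y = +-45 mm; 43 mm free between it and the wall. Moved in an arc about the axle, up and over the top, it tips the mouth away to +x and down; pieces slide out at 100 to 140 degrees. It can turn between gripping pads.
- stand: Tipping stand, fixed. Origin: centre of underside, z up, x roughly away from you, y through its two slots. Tall: carry the basket in over its cheeks or from the front, between them. Catch tray 280 (x) x 172 (y) mm, floor and walls 5 mm thick, walls 50 mm high. Two white cheeks, 12 mm thick, 70 mm wide, 215 mm high, middles at y = +-74 mm, 136 mm free between them. The swinging basket clears the tray and the offcuts in it.
- slot_left (a point): Where the axle's centre line lies when fully home in the slot of the +y cheek: 185 mm above the stand's underside, 6 mm above the slot's flat bottom, mid-thickness of the cheek. The slot is open upwards, 16 mm wide, flaring to about 36 mm at the cheek's top. Axes as the stand's.
- slot_right (a point): The same for the slot of the -y cheek.
- chunk1_mid (a point): Centre of a dark grey stubby offcut, 34 x 28 x 30 mm, 70 g, lying in the basket at the start. Two or three of the three are present.
- chunk2_mid (a point): Centre of a dark grey stubby offcut, 34 x 28 x 30 mm, 70 g, lying in the basket at the start. Two or three of the three are present.
- chunk3_mid (a point): Centre of a dark grey stubby offcut, 34 x 28 x 30 mm, 70 g, lying in the basket at the start. Two or three of the three are present.
- bar1_mid (a point): Centre of a light grey square test bar, 64 mm long (its x axis) x 20 x 20 mm, 40 g, lying on the bench at the start. Three to five of the five are present.
- bar2_mid (a point): Centre of a light grey square test bar, 64 mm long (its x axis) x 20 x 20 mm, 40 g, lying on the bench at the start. Three to five of the five are present.
- bar3_mid (a point): Centre of a light grey square test bar, 64 mm long (its x axis) x 20 x 20 mm, 40 g, lying on the bench at the start. Three to five of the five are present.
- bar4_mid (a point): Centre of a light grey square test bar, 64 mm long (its x axis) x 20 x 20 mm, 40 g, lying on the bench at the start. Three to five of the five are present.
- bar5_mid (a point): Centre of a light grey square test bar, 64 mm long (its x axis) x 20 x 20 mm, 40 g, lying on the bench at the start. Three to five of the five are present.
- jar: Bystander: jar of 64 mm diameter, 100 mm high, origin at the centre of its underside.
- dish: Bystander: shallow glass dish of 90 mm diameter, 18 mm high, origin at the centre of its underside.
- driver: Bystander: screwdriver lying on the bench, about 150 mm long.
There are look-alikes about, which are no part of the job. What is shaped like the basket but blue is not meant.

How it is judged:
By the outcome, as a careful person would: the job done as asked, in the order asked, and still so for the second after the job is handed in, with the robot touching nothing.
Of bar1, bar2, bar3, bar4, bar5 only 3 to 5 are there at a start; the rules pass over those that are not, and their reading is None.
Of chunk1, chunk2, chunk3 only 2 to 3 are there at a start; the rules pass over those that are not, and their reading is None.
At some moment in a run one of bar1, bar2, bar3, bar4, bar5 may be knocked a few centimetres aside while the robot is not near it.
It also fails if it takes over 210 s, if anything falls off the work surface, if the arm or the gripper's body presses on something with over 40 N, if the wrist force passes 120 N, or if a joint passes its speed limit or range.

## Robot

A 6-joint arm with a two-finger parallel gripper is mounted at the origin on the work surface. World frame = base frame: x ahead of the robot, y to its left, z up, the work surface at z = 0. Lengths are in m, angles in rad, forces in N, time in s.
With the tool pointing down it reaches from about 0.325 to 0.875 m from the base axis. Payload 4.4 kg.
Tool frame: the origin (TCP) lies midway between the tips of the shut fingers; the grasp point (between the pads) lies pinch_z behind it (pinch_z is the distance from the TCP to the grasp point, in m); z points along the fingers, y is the direction in which the jaws open and shut (so a half turn about z gives the same grasp; the last joint's range is limited). The gripper opens to 85 mm and grips with 20 to 120 N. Pads are 22 mm wide; open, the fingers measure 114 mm over their backs; the gripper's body (76 mm by 85 mm) begins 54 mm behind the grasp point. The pads swing forward as they close: fully open they stand 13 mm farther back than shut.
Start: joints at [-1.456, 0.207, 1.542, -0, 1.393, -0.15], TCP at [0.15, -0.555, 0.231] pointing down, gripper open.
Joint ranges: [-2.73, 2.73], [-0.86, 2.22], [0.23, 2.46], [-1.11, 4.25], [0.08, 2.63], [-2.82, 2.82]. Speed limits (rad/s): [2.79, 2.79, 3.14, 3.14, 3.14, 3.14].

## Interface

Orientations are given as a rotation vector (axis times angle).
In Python, from rig import get_state, snapshot, calibration, finish_job, pinch_z gives the robot as it stands.
- The arm moves only by the shell command python3 -m jog 'ROWS' [FORCE]. ROWS is JSON, a list that holds one entry, the list of rows, each a list of 5 numbers: the shift along the tool's x, y, z in mm, then the turn about the tool's z in degrees, then the finger opening in mm, from 0 to 85.4. A call has exactly 10 rows; each row is the pose to reach, as a shift and turn from the pose commanded when the call began, along the tool's axes at that moment; what a row does not reach only later rows make up. A row lasts 1/10 s, in which the tool goes at most 50 mm and 8.59 degrees, less where a joint would pass 70% of its speed; a pose out of reach is approached as far as the arm can. A call with a gripper value outside its range is refused whole. The fingers move at their own pace and stop on an object; FORCE is the grip in N (left out, the last holds). Time passes only in rows, so rows that repeat a pose let the fingers close, or fill a call up. It gives the time, the measured TCP pose, the force and the opening at its end, in the units of the state.
- get_state(): the state, without advancing time (a new reading comes with each control period).
- snapshot(name): name is "scene" or "top" or "wrist"; returns the picture (420x560x3 uint8, red, green, blue); there is no depth.
- calibration(name): a dict with "vertical_fov" (degrees; the focal length in pixels is half the picture's height over the tangent of half this angle, whatever the lens; pixels are square), "cx", "cy" (the principal point, pixels), "camera_from_world" (4x4, takes a point from world to camera coordinates). Camera axes: x right, y down, z forward; pixel columns grow to the right and rows downward; lengths in m; the calibration is good to about 2 mm. A picture is of the moment at which its call begins: read the wrist's pose just before it. calibration takes no time and is no camera call; for the wrist camera it gives the pose at the moment of the call.
- finish_job(): hands the job in, once; it reports no verdict.
The state is a dict: "t": time; "qpos": joint angles; "qd": joint speeds; "effort": joint torques, N m; "tool_pos": TCP position; "tcp_rot": TCP orientation; "force": force on the tool from outside, world axes, zero at the start; "ft_torque": the same for the moment, N m; "grip_width": finger opening in m.
Only numpy, scipy, OpenCV 4.12 (cv2) and the standard library are available. Lean on these libraries where they do the work, as an engineer would, in place of code of your own. Each camera call takes 0.05 s, during which the arm holds its last target. There are 200 camera calls.

## Working session

There is one attempt and no reset: what is moved stays moved. The work goes in short steps, Python scripts to look and compute and a shell command to move; the robot and the scene stay as the last step left them, time stands still between calls to the robot, and variables do not carry over. Pictures are saved under pics/ and viewed, about 12 in all and at most 16, crops included, and the job is handed in when it is done.

```bash
ls; mkdir -p pics
python3 - <<'E'
from rig import *
import cv2,numpy as np
s=get_state();print(s,pinch_z)
for n in("scene","top","wrist"):
    im=snapshot(n);cv2.imwrite(f"pics/{n}0.png",im[:,:,::-1]);c=calibration(n);print(n,c["vertical_fov"],c["cx"],c["cy"],np.round(c["camera_from_world"],4).tolist())
a=[cv2.imread(f"pics/{n}0.png") for n in("scene","top")]
E
```

```text
pics
{'t': 0.0, 'qpos': array([-1.45651750e+00,  2.07418183e-01,  1.54299396e+00,  6.85759814e-06,
        1.39349603e+00, -1.50510991e-01]), 'qd': array([ 0.00024788, -0.0007793 ,  0.00118783, -0.00100646, -0.00028662,
        0.00103262]), 'effort': array([-1.34720605e-03, -3.83039832e+01, -2.91599482e+01, -3.02296530e-04,
        1.03434143e-02, -1.03150619e-06]), 'tool_pos': array([ 0.1503771 , -0.55418711,  0.23010782]), 'tcp_rot': array([-3.11180478e+00, -4.14409346e-01, -7.64311431e-05]), 'force': array([-0.98926735, -0.03125864,  0.61819872]), 'ft_torque': array([-0.00163346,  0.01929327,  0.03285096]), 'grip_width': 0.08554734851252634} 0.0187
scene 55.762934002030235 281.6530041855342 204.26084505773414 [[0.1782, 0.984, -0.0042, -0.0528], [0.6795, -0.1262, -0.7228, -0.2917], [-0.7117, 0.1259, -0.6911, 1.4853], [0.0, 0.0, 0.0, 1.0]]
top 44.47278957474759 289.30765945657606 213.6123119998751 [[-0.0237, -0.9996, -0.0123, -0.0402], [-0.9923, 0.025, -0.1213, 0.5639], [0.1216, 0.0093, -0.9925, 1.2552], [0.0, 0.0, 0.0, 1.0]]
wrist 59.279752213750655 278.66343719946343 206.71911922274498 [[0.261, -0.9654, -0.0011, -0.5753], [-0.9319, -0.2522, 0.2608, -0.034], [-0.252, -0.067, -0.9654, 0.3784], [0.0, 0.0, 0.0, 1.0]]
```

View pics/scene0.png

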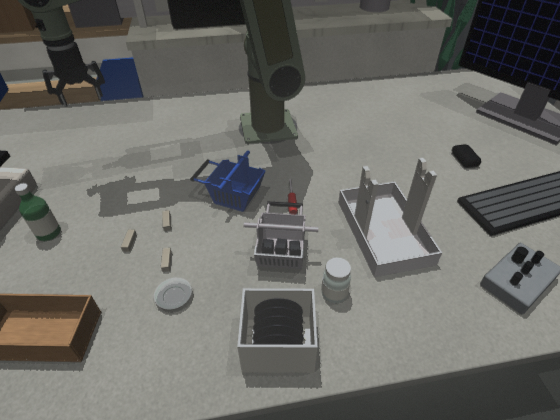

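View pics/top0.png

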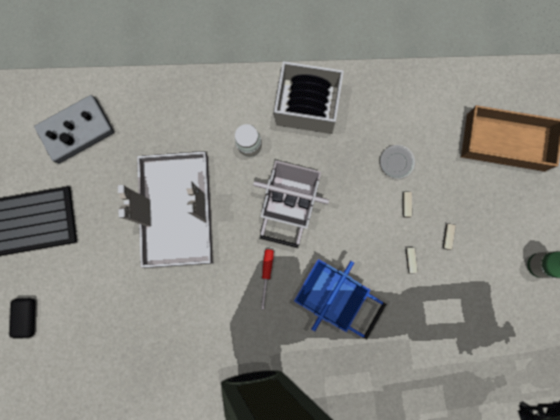

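The top view shows the grey basket at about (290,195), the stand tray at (175,210) with cheek tops at (122,200) and (190,195), and three bars at (407,204), (449,236) and (411,260). The blue look-alike is at (340,295). In the scene view the three dark chunks are visible in the basket. Next I'll zoom in for points I can triangulate.

```bash
cat > h.py <<'E'
import numpy as np,cv2
from rig import *
def cal(n):
    c=calibration(n);return dict(f=210/np.tan(np.radians(c["vertical_fov"])/2),cx=c["cx"],cy=c["cy"],T=np.array(c["camera_from_world"]))
def ray(c,p):
    R=c["T"][:3,:3];t=c["T"][:3,3]
    d=R.T@np.array([(p[0]-c["cx"])/c["f"],(p[1]-c["cy"])/c["f"],1]);return -R.T@t,d/np.linalg.norm(d)
def plane(c,p,z):
    o,d=ray(c,p);return o+d*(z-o[2])/d[2]
def tri(*cp):
    A=np.zeros((3,3));b=np.zeros(3);L=[]
    for c,p in cp:
        o,d=ray(c,p);P=np.eye(3)-np.outer(d,d);A+=P;b+=P@o;L.append((P,o))
    x=np.linalg.solve(A,b);return x,max(np.linalg.norm(P@(x-o)) for P,o in L)
def proj(c,X):
    q=c["T"][:3,:3]@np.asarray(X)+c["T"][:3,3];return c["cx"]+c["f"]*q[0]/q[2],c["cy"]+c["f"]*q[1]/q[2]
def snap(n,name):
    c=cal(n);im=snapshot(n)[:,:,::-1].copy();cv2.imwrite(f"pics/{name}.png",im);return im,c
def tool():
    s=get_state();return s["tool_pos"],cv2.Rodrigues(np.array(s["tcp_rot"]))[0]
def crop(im,x0,y0,w,h,k):
    o=cv2.resize(im[y0:y0+h,x0:x0+w],None,fx=k,fy=k,interpolation=cv2.INTER_CUBIC)
    for x in range(-(-x0//10)*10,x0+w,10):cv2.line(o,((x-x0)*k,0),((x-x0)*k,6 if x%50 else 16),(0,255,255),1)
    for y in range(-(-y0//10)*10,y0+h,10):cv2.line(o,(0,(y-y0)*k),(6 if y%50 else 16,(y-y0)*k),(0,255,255),1)
    return o
E
python3 - <<'E'
import sys;sys.path.insert(0,'.')
from h import *
t=cv2.imread("pics/top0.png");s=cv2.imread("pics/scene0.png")
a=crop(t,110,145,220,125,3);b=crop(s,240,155,200,120,3)
o=np.zeros((750,660,3),np.uint8);o[:375]=a;o[380:740,:600]=b
cv2.imwrite("pics/c1.png",cv2.resize(o,None,fx=.8,fy=.8,interpolation=cv2.INTER_AREA))
E
```

```text
(no output)
```

View pics/c1.png

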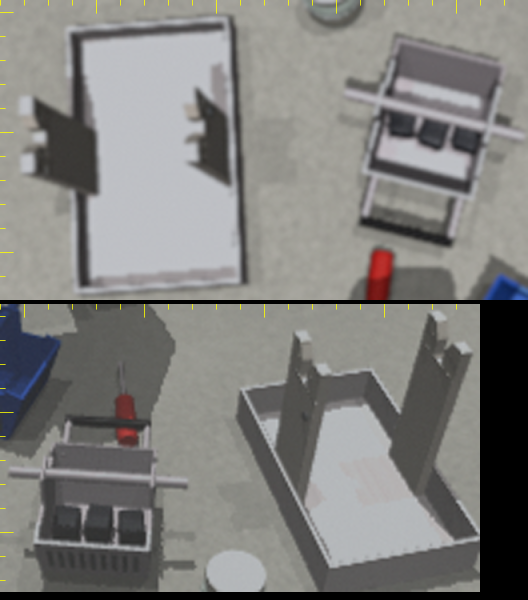

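Run:
```python
from h import *
T=cal("top");S=cal("scene")
def tp(x,y):return(110+x/2.4,145+y/2.4)
def sp(x,y):return(240+x/2.4,155+(y-304)/2.4)
p=lambda *a:print(*[np.round(v,4) for v in a])
L,e=tri((T,tp(346,93)),(S,sp(188,484)));R,e2=tri((T,tp(522,135)),(S,sp(10,472)))
p("axleL",L,e);p("axleR",R,e2,np.linalg.norm(L-R),(L+R)/2,np.degrees(np.arctan2(*(L-R)[:2])))
for n,a in(("L100",(346,93)),("R100",(522,135)),("barL",None)):
    if a:p(n,plane(T,tp(*a),.1))
p("bar ends z.065",plane(T,tp(362,221),.065),plane(T,tp(452,239),.065))
# stand
for n,a,z in(("chL",(28,136),.215),("chR",(193,135),.215),("t1",(68,27),.05),("t2",(232,16),.05),("t3",(245,283),.05),("t4",(78,292),.05)):p(n,plane(T,tp(*a),z))
# scene prong tops: +y cheek (436,316),(460,349); -y cheek (303,337),(322,369)
for a in((436,316),(460,349),(303,337),(322,369)):p("scene prong",plane(S,sp(*a),.215))
p("tri prong +y far", *tri((T,tp(28,108)),(S,sp(460,349))),*tri((T,tp(34,163)),(S,sp(436,316))))
# bars mask in top
im=cv2.imread("pics/top0.png");h=cv2.cvtColor(im,cv2.COLOR_BGR2HSV)
print(h[204,407],h[236,449],h[204,430],im[204,407],im[204,430])
m=((im.min(2)>165)).astype(np.uint8)*255
for c in cv2.findContours(m,0,1)[0]:
    r=cv2.minAreaRect(c)
    if cv2.contourArea(c)>60:
        b=cv2.boxPoints(r);w=[plane(T,q,.02) for q in b]
        d=max([w[1]-w[0],w[2]-w[1]],key=np.linalg.norm)
        p(np.array(r[0]),plane(T,r[0],.02),np.linalg.norm(w[1]-w[0]),np.linalg.norm(w[2]-w[1]),np.degrees(np.arctan2(d[1],d[0])))
```

```text
Traceback (most recent call last):
numpy._core._exceptions._UFuncNoLoopError: ufunc 'multiply' did not contain a loop with signature matching types (dtype('<U5'), dtype('float64')) -> None
```

```bash
cat >> h.py <<'E'
def p(*a):print(*[v if isinstance(v,str) else np.round(v,4) for v in a])
E
python3 - <<'E'
from h import *
T=cal("top");S=cal("scene")
def tp(x,y):return(110+x/2.4,145+y/2.4)
def sp(x,y):return(240+x/2.4,155+(y-304)/2.4)
L,e=tri((T,tp(346,93)),(S,sp(188,484)));R,e2=tri((T,tp(522,135)),(S,sp(10,472)))
p("axleL",L,e);p("axleR",R,e2,np.linalg.norm(L-R),(L+R)/2,np.degrees(np.arctan2(*(L-R)[:2])))
for n,a in(("L100",(346,93)),("R100",(522,135))):p(n,plane(T,tp(*a),.1))
p("bar ends z.065",plane(T,tp(362,221),.065),plane(T,tp(452,239),.065))
for n,a,z in(("chL",(28,136),.215),("chR",(193,135),.215),("t1",(68,27),.05),("t2",(232,16),.05),("t3",(245,283),.05),("t4",(78,292),.05)):p(n,plane(T,tp(*a),z))
for a in((436,316),(460,349),(303,337),(322,369)):p("scene prong",plane(S,sp(*a),.215))
p("tri prong +y",*tri((T,tp(28,108)),(S,sp(460,349))),*tri((T,tp(34,163)),(S,sp(436,316))))
im=cv2.imread("pics/top0.png")
print(im[204,407],im[204,430])
m=((im.min(2)>150)).astype(np.uint8)*255
for c in cv2.findContours(m,0,1)[0]:
    r=cv2.minAreaRect(c)
    if 60<cv2.contourArea(c)<1000:
        b=cv2.boxPoints(r);w=[plane(T,q,.02) for q in b]
        d=max([w[1]-w[0],w[2]-w[1]],key=np.linalg.norm)
        p("blob",np.array(r[0]),plane(T,r[0],.02),np.linalg.norm(w[1]-w[0]),np.linalg.norm(w[2]-w[1]),np.degrees(np.arctan2(d[1],d[0])))
E
```

```text
axleL [0.6301 0.0299 0.096 ] 0.0016
axleR [ 0.5824 -0.1462  0.0983] 0.0003 0.1824 [ 0.6062 -0.0582  0.0971] 15.1558
L100 [0.629 0.028 0.1  ]
R100 [ 0.5821 -0.1464  0.1   ]
bar ends z.065 [0.5031 0.0165 0.065 ] [ 0.4826 -0.0744  0.065 ]
chL [0.5759 0.3074 0.215 ]
chR [0.573  0.1579 0.215 ]
t1 [0.7162 0.3231 0.05  ]
t2 [0.7234 0.1504 0.05  ]
t3 [0.4437 0.1383 0.05  ]
t4 [0.4387 0.3095 0.05  ]
scene prong [0.5538 0.306  0.215 ]
scene prong [0.6083 0.3064 0.215 ]
scene prong [0.5617 0.1602 0.215 ]
scene prong [0.6123 0.1619 0.215 ]
tri prong +y [0.6027 0.31   0.2098] 0.0004 [0.5522 0.3045 0.2135] 0.0024
[168 186 190] [153 160 161]
blob [432.38 415.16] [ 0.0659 -0.3875  0.02  ] 0.0619 0.0134 -83.3704
blob [499.  410.5] [ 0.0734 -0.5483  0.02  ] 0.0914 0.0395 -91.1939
blob [306.5866 344.3014] [ 0.2396 -0.0887  0.02  ] 0.1213 0.0246 -85.2398
blob [442.9796 311.2746] [ 0.3119 -0.4277  0.02  ] 0.0913 0.0527 -86.1975
blob [282.7977 227.1452] [ 0.5305 -0.0366  0.02  ] 0.0603 0.1255 -102.5802
blob [286.0883 209.1471] [ 0.5762 -0.046   0.02  ] 0.028 0.0945 -105.6169
blob [26.5 73.5] [0.9549 0.6316 0.02  ] 0.0399 0.0193 -91.651
blob [404.069   63.3276] [ 0.9541 -0.3644  0.02  ] 0.0421 0.0218 -86.6817
```

```bash
cat >> h.py <<'E'
def go(x,y,z,yaw=None):
    """print shift (tool mm) and turn to bring TCP to x,y,z with tool-x yaw deg"""
    t,R=tool();d=R.T@(np.array([x,y,z])-t)*1000
    now=np.degrees(np.arctan2(R[1,0],R[0,0]));tr=0 if yaw is None else -((yaw-now+180)%360-180)
    print("TCP",np.round(t,4),"yaw %.2f"%now,"-> shift",np.round(d,1),"turn %.2f"%tr)
E
python3 - <<'E'
from h import *
c=cal("wrist");t,R=tool();p("cam in tool",R.T@(ray(c,(0,0))[0]-t),R.T@c["T"][2,:3])
# put camera so basket axle mid appears: TCP over axle
go(.6056,-.059,.30,75)
E
```

```text
cam in tool [ 0.0654  0.0011 -0.1432] [-2.610e-01  5.000e-04  9.653e-01]
TCP [ 0.1504 -0.5544  0.2303] yaw 15.17 -> shift [ 569.  -359.1  -68.9] turn -59.83
```

```bash
python3 -m jog '[[[28,-18,-15,-4,85],[70,-44,-30,-10,85],[115,-72,-45,-17,85],[157,-99,-60,-24,85],[199,-126,-69,-31,85],[242,-153,-69,-38,85],[284,-180,-69,-45,85],[327,-207,-69,-52,85],[370,-234,-69,-58,85],[412,-260,-69,-60,85]]]'; python3 -c "
from h import *
go(.6056,-.059,.30,75)"
```

```text
t: 1.15
tool_pos: [0.4734, -0.2024, 0.3001]
tcp_rot: [2.487, 1.919, -0.0]
force: [0.7, -0.8, 0.2]
grip_width: 0.0848
TCP [ 0.4734 -0.2024  0.3001] yaw 75.32 -> shift [1.722e+02 9.150e+01 1.000e-01] turn 0.32
```

```bash
python3 -m jog '[[[30,15,0,0,85],[65,34,0,0,85],[100,53,0,0,85],[135,72,0,0,85],[160,85,0,0,85],[172,91.5,0,0,85],[172,91.5,0,0,85],[172,91.5,0,0,85],[172,91.5,0,0,85],[172,91.5,0,0,85]]]' | head -2
python3 - <<'E'
from h import *
im,c=snap("wrist","w1");p(proj(c,(.6056,-.059,.1)))
np.save("w1.npy",c,allow_pickle=True)
E
```

```text
t: 2.15
tool_pos: [0.6044, -0.0626, 0.3005]
[278.8326 173.6219]
```

View pics/w1.png

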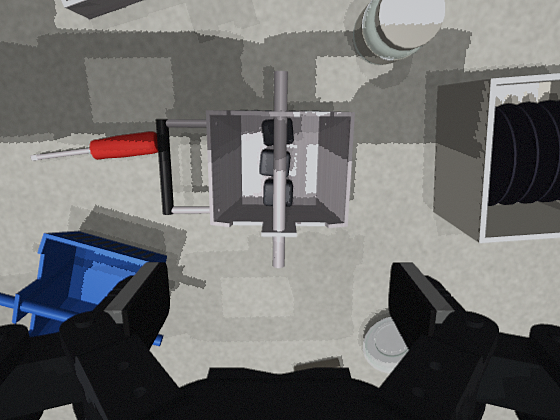

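The wrist view has the axle ends at (281,71) and (278,267), parallel to the image vertical, so the grasp yaw is good. The tip bar is at (164,166), and all three chunks lie under the axle.

Run:
```python
from h import *
c=np.load("w1.npy",allow_pickle=True).item();S=cal("scene");T=cal("top")
def tp(x,y):return(110+x/2.4,145+y/2.4)
def sp(x,y):return(240+x/2.4,155+(y-304)/2.4)
L,e=tri((c,(281,71)),(T,tp(346,93)),(S,sp(188,484)));R,f=tri((c,(278,267)),(T,tp(522,135)),(S,sp(10,472)))
p(L,R,e,f,(L+R)/2,np.linalg.norm(L-R),np.degrees(np.arctan2(*(L-R)[:2])))
L=plane(c,(281,71),.1);R=plane(c,(278,267),.1);p(L,R,(L+R)/2,np.linalg.norm(L-R),np.degrees(np.arctan2(*(L-R)[:2])))
m=(L+R)/2
go(m[0],m[1],.098-pinch_z,75)
```

```text
[0.6305 0.0295 0.0964] [ 0.5819 -0.1475  0.1005] 0.0019 0.0033 [ 0.6062 -0.059   0.0984] 0.1835 15.3654
[0.631  0.0285 0.1   ] [ 0.5802 -0.1509  0.1   ] [ 0.6056 -0.0612  0.1   ] 0.1865 15.8154
TCP [ 0.6045 -0.0625  0.3005] yaw 75.07 -> shift [  1.6   0.7 221.2] turn 0.07
```

```bash
python3 -m jog '[[[1,1,30,0.5,60],[2,1.5,70,0.5,50],[2.5,1.5,110,0.5,50],[2.5,1.5,150,0.5,50],[2.5,1.5,180,0.5,50],[2.5,1.5,200,0.5,50],[2.5,1.5,214,0.5,50],[2.5,1.5,220,0.5,50],[2.5,1.5,220,0.5,50],[2.5,1.5,220,0.5,50]]]' 60 && python3 -m jog '[[[0,0,0,0,0],[0,0,0,0,0],[0,0,0,0,0],[0,0,0,0,0],[0,0,0,0,0],[0,0,0,0,0],[0,0,0,0,0],[0,0,0,0,0],[0,0,0,0,0],[0,0,0,0,0]]]' 60
python3 - <<'E'
from h import *
im,c=snap("wrist","w2")
E
```

```text
t: 3.2
tool_pos: [0.6082, -0.0598, 0.0817]
tcp_rot: [2.496, 1.904, 0.003]
force: [-0.4, 0.2, -0.1]
grip_width: 0.0502
t: 4.2
tool_pos: [0.6062, -0.059, 0.0809]
tcp_rot: [-2.496, -1.904, 0.002]
force: [-5.0, 0.5, 6.0]
grip_width: 0.01
```

View pics/w2.png

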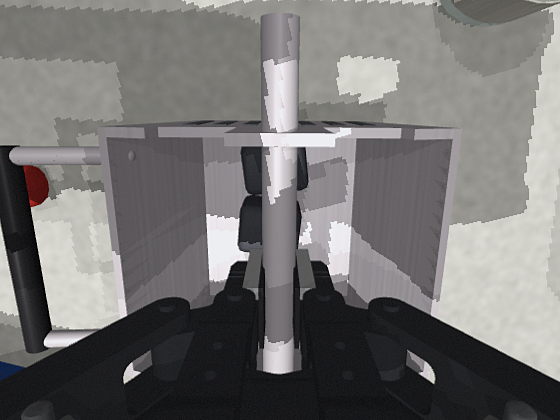

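Axle is gripped. Next I'll check the grip's position along the axle, cross-check the tray in the scene view, then lift.

```bash
python3 -m jog '[[[0,0,-8,0,0],[0,0,-25,0,0],[0,0,-55,0,0],[0,0,-90,0,0],[0,0,-130,0,0],[0,0,-170,0,0],[0,0,-205,0,0],[0,0,-230,0,0],[0,0,-240,0,0],[0,0,-240,0,0]]]'
python3 - <<'E'
from h import *
S=cal("scene")
def sp(x,y):return(240+x/2.4,155+(y-304)/2.4)
q=[plane(S,sp(*a),.05) for a in((238,388),(372,370),(480,540),(330,568))]
p(*q,np.mean(q,0))
go(.5805,.2303,.322,92.6)
im,c=snap("wrist","w3")
e=(281,13);L=plane(c,e,tool()[0][2]+.0187);p(L,np.linalg.norm((L-tool()[0])[:2]))
snap("top","t3")
E
```

```text
t: 5.25
tool_pos: [0.6075, -0.0594, 0.3207]
tcp_rot: [2.497, 1.905, 0.002]
force: [-0.4, -0.1, -7.8]
grip_width: 0.0096
[0.4481 0.142  0.05  ] [0.4461 0.3134 0.05  ] [0.72   0.3202 0.05  ] [0.7263 0.1564 0.05  ] [0.5851 0.233  0.05  ]
TCP [ 0.6075 -0.0594  0.3207] yaw 74.67 -> shift [ 272.3 -102.6   -1.5] turn -17.93
[0.6328 0.0299 0.3373] 0.0929
```

```bash
python3 -m jog '[[[20,-7,-5,-1,0],[52,-19,-10,-3,0],[90,-33,-13,-6,0],[128,-47,-15,-9,0],[166,-61,-15,-12,0],[204,-76,-15,-15,0],[238,-88,-15,-17,0],[260,-96,-15,-18,0],[273,-101,-15,-18,0],[273,-101,-15,-18,0]]]'
python3 - <<'E'
from h import *
t,cT=snap("top","t4");s,cS=snap("scene","s4");im,c=snap("wrist","w4")
a=crop(t,95,140,150,130,4);b=crop(s,310,80,150,150,4)
o=np.zeros((600,1200,3),np.uint8);o[:520,:600]=a;o[:600,600:]=b
cv2.imwrite("pics/c4.png",cv2.resize(o,None,fx=2/3,fy=2/3,interpolation=cv2.INTER_AREA))
go(.582,.231,.322,92.6)
E
```

```text
t: 6.35
tool_pos: [0.5806, 0.2322, 0.3326]
tcp_rot: [-2.164, -2.273, 0.005]
force: [-0.6, 1.1, -8.0]
grip_width: 0.0098
TCP [0.582  0.229  0.3343] yaw 92.58 -> shift [ 2.   0.1 12.3] turn -0.02
```

View pics/c4.png

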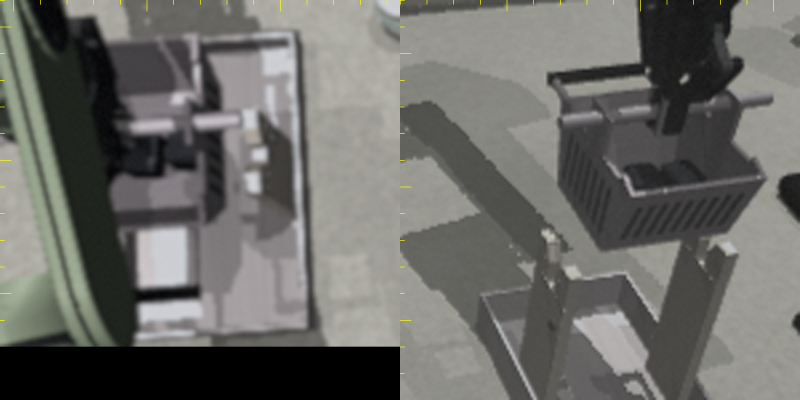

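View pics/w4.png

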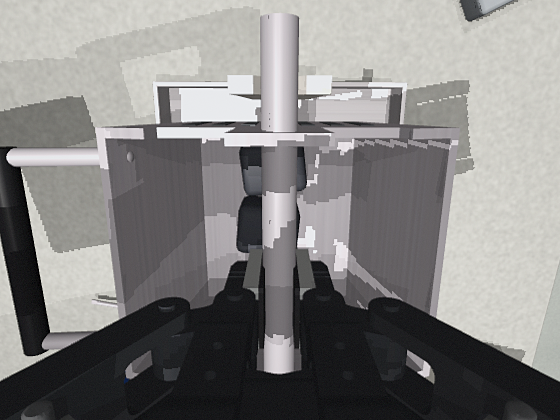

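The wrist view shows the +y cheek's two prong tops spanning columns 228 to 331, so the slot middle is at about 279.5. The axle is at about 280, well centred. I'll check the numbers, including the right cheek from the top crop.

Run:
```python
from h import *
c=cal("wrist");T=cal("top");t,R=tool()
a=plane(c,(228,85),.215);b=plane(c,(331,85),.215);p(a,b,(a+b)/2,np.linalg.norm(a-b),np.degrees(np.arctan2((b-a)[1],(b-a)[0])))
for q in((153,82),(408,82)):p("rim",plane(c,q,.05))
k=4*2/3
p("R cheek",plane(T,(95+252/k,140+156/k),.215))
p("axle end R top",plane(T,(95+240/k,140+119/k),t[2]+.0187),"expected",t-R[:,0]*.092)
p("rim right corners",plane(T,(95+296/k,140+33/k),.05),plane(T,(95+310/k,140+327/k),.05))
go(.582,.231,.322,92.6)
```

```text
[0.5437 0.3061 0.215 ] [0.6132 0.3092 0.215 ] [0.5785 0.3076 0.215 ] 0.0696 2.5273
rim [0.4391 0.3133 0.05  ]
rim [0.719  0.3256 0.05  ]
R cheek [0.5791 0.1599 0.215 ]
axle end R top [0.5843 0.1401 0.353 ] expected [0.5861 0.1371 0.3344]
rim right corners [0.7216 0.1521 0.05  ] [0.4445 0.1403 0.05  ]
TCP [0.582  0.229  0.3343] yaw 92.58 -> shift [ 2.   0.1 12.3] turn -0.02
```

```bash
python3 -m jog '[[[3,0,10,0,0],[3,0,35,0,0],[3,0,65,0,0],[3,0,90,0,0],[3,0,105,0,0],[3,0,115,0,0],[3,0,125,0,0],[3,0,135,0,0],[3,0,140,0,0],[3,0,140,0,0]]]'
python3 - <<'E'
from h import *
im,c=snap("wrist","w5");s,_=snap("scene","s5");t=tool();p(t[0])
o=np.hstack([cv2.resize(im,(600,450)),np.zeros((450,0,3),np.uint8)])
b=crop(s,330,120,130,120,3)
o=np.zeros((450,800,3),np.uint8);o[:315,:420]=cv2.resize(im,(420,315));o[:360,425:785]=b[:, :360]
cv2.imwrite("pics/c5.png",o)
E
```

```text
t: 7.5
tool_pos: [0.5814, 0.2335, 0.1946]
tcp_rot: [-2.169, -2.272, 0.002]
force: [-0.1, -0.6, -7.3]
grip_width: 0.0101
[0.5821 0.2338 0.1959]
```

View pics/c5.png

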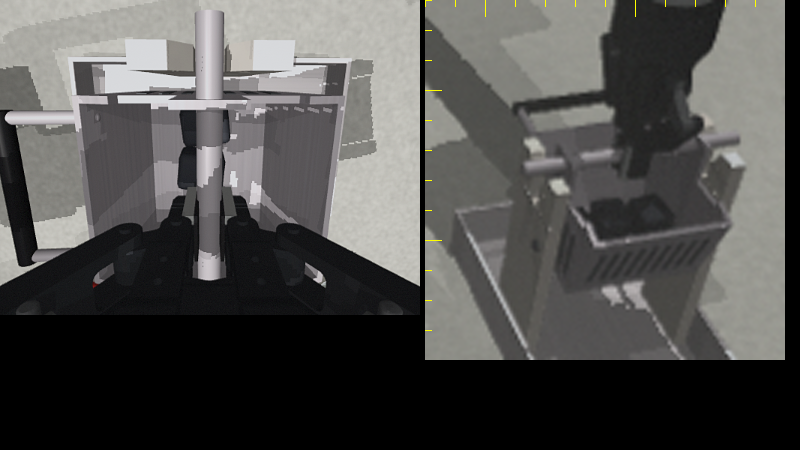

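The axle (column 210 in the crop) lies midway between the prongs (167 to 253), and both ends are over the slots. Lowering now.

```bash
python3 -m jog '[[[0,0,4,0,0],[0,0,8,0,0],[0,0,12,0,0],[0,0,16,0,0],[0,0,19,0,0],[0,0,22,0,0],[0,0,24,0,0],[0,0,26,0,0],[0,0,27,0,0],[0,0,27,0,0]]]'; python3 -m jog '[[[0,0,1,0,0],[0,0,1,0,0],[0,0,2,0,0],[0,0,2,0,0],[0,0,2.5,0,0],[0,0,2.5,0,0],[0,0,3,0,0],[0,0,3,0,0],[0,0,3,0,0],[0,0,3,0,0]]]'
```

```text
t: 8.6
tool_pos: [0.5817, 0.2336, 0.1681]
tcp_rot: [-2.169, -2.273, 0.0]
force: [-0.7, -0.1, -7.8]
grip_width: 0.01
t: 9.6
tool_pos: [0.5818, 0.2336, 0.1658]
tcp_rot: [2.169, 2.273, 0.0]
force: [-3.0, -0.2, -2.6]
grip_width: 0.0103
```

```bash
python3 -m jog '[[[0,0,0.5,0,0],[0,0,1,0,0],[0,0,1.5,0,0],[0,0,1.5,0,0],[0,0,1.5,0,0],[0,0,1.5,0,10],[0,0,1.5,0,20],[0,0,1.5,0,35],[0,0,1.5,0,45],[0,0,1.5,0,45]]]';python3 -m jog '[[[0,0,0,0,45],[0,0,-10,0,45],[0,0,-30,0,45],[0,0,-60,0,45],[0,0,-100,0,60],[0,0,-140,0,60],[0,0,-160,0,60],[0,0,-170,0,60],[0,0,-170,0,60],[0,0,-170,0,60]]]'
python3 - <<'E'
from h import *
im,c=snap("wrist","w6");s,cS=snap("scene","s6");t,_=snap("top","t6")
p("tool",tool()[0]); np.save("w6.npy",c,allow_pickle=True)
o=np.zeros((520,800,3),np.uint8);o[:300,:400]=cv2.resize(im,(400,300));o[:480,405:795]=crop(s,330,120,130,160,3)
cv2.imwrite("pics/c6.png",o)
E
```

```text
t: 10.6
tool_pos: [0.5822, 0.2337, 0.164]
tcp_rot: [2.169, 2.272, 0.001]
force: [0.3, 0.4, -0.8]
grip_width: 0.0449
t: 11.6
tool_pos: [0.5811, 0.2335, 0.3323]
tcp_rot: [-2.168, -2.272, 0.003]
force: [-0.0, -0.1, -0.6]
grip_width: 0.0602
tool [0.5809 0.2334 0.3313]
```

View pics/c6.png

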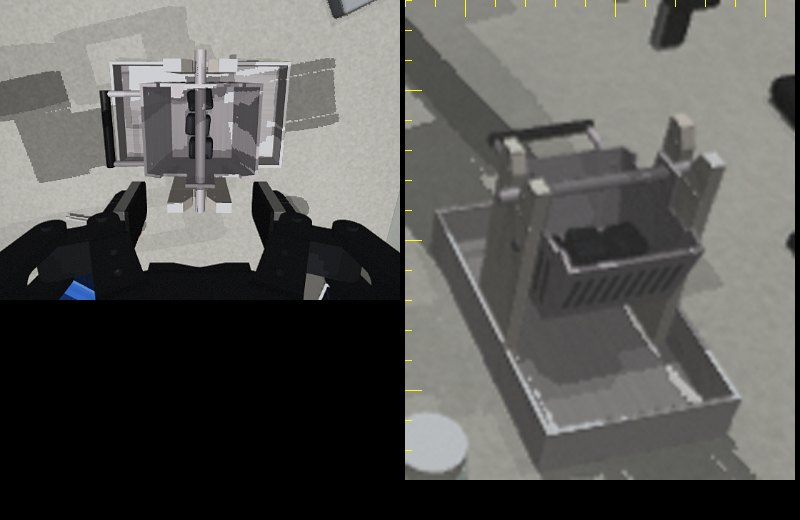

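Both ends sit in the slots and the basket hangs level. Next I'll locate the tip bar precisely.

Run:
```python
from h import *
c=np.load("w6.npy",allow_pickle=True).item();T=cal("top");S=cal("scene")
im=cv2.imread("pics/w6.png");s=cv2.imread("pics/s6.png")
def blob(im,x,y,r,th):
    m=(im.max(2)<th).astype(np.uint8);m2=np.zeros_like(m);m2[y-r:y+r,x-r:x+r]=m[y-r:y+r,x-r:x+r]
    n,l,st,ce=cv2.connectedComponentsWithStats(m2);i=1+np.argmax(st[1:,4]);q=cv2.minAreaRect(np.argwhere(l==i)[:,::-1].astype(np.float32));return ce[i],st[i],q
A=np.array([.5818,.2336,.185]);X=np.array([.999,.0445,0]);E=A-.118*X-[0,0,.035]
p(E,"proj w",proj(c,E),"s",proj(S,E),"t",proj(T,E))
w=blob(im,150,181,62,60);print(w)
b=blob(s,375,164,22,60);print(b)
p(tri((c,w[0]),(S,b[0]))[0],tri((c,w[0]),(S,b[0]))[1]);p(plane(c,w[0],.15))
p("axle proj w",proj(c,A),proj(c,A+.092*np.array([-.0445,.999,0])))
g=cv2.cvtColor(im,6);print(g[100,255:305].tolist())
t=cv2.imread("pics/t6.png");q=proj(T,E);cv2.imwrite("pics/x.png",crop(t,int(q[0])-40,int(q[1])-40,80,80,5))
go(*(E-[0,0,.0187]),92.55)
```

```text
[0.4639 0.2283 0.15  ] proj w [148.8729 181.0428] s [374.9557 162.4767] t [165.2531 253.7922]
(array([150.78978979, 182.09684685]), array([ 140,  127,   22,  108, 1332], dtype=int32), ((150.59288024902344, 180.31800842285156), (108.0704345703125, 13.600849151611328), 85.03025817871094))
(array([375.09473684, 163.56842105]), array([358, 160,  34,   9,  95], dtype=int32), ((374.4305725097656, 163.5491180419922), (3.8014299869537354, 33.832725524902344), 81.25383758544922))
[0.4656 0.2277 0.1483] 0.0008
[0.4656 0.2275 0.15  ]
axle proj w [280.4087 189.7668] [280.7256  68.3127]
[141, 146, 148, 126, 121, 119, 121, 122, 123, 122, 123, 122, 136, 140, 100, 106, 133, 95, 67, 154, 168, 174, 182, 203, 207, 206, 189, 177, 169, 157, 144, 129, 102, 87, 143, 117, 170, 196, 197, 196, 194, 194, 194, 194, 196, 177, 174, 174, 176, 174]
TCP [0.5809 0.2334 0.3313] yaw 92.67 -> shift [   0.6 -116.2  200.5] turn 0.12
```

```bash
python3 -m jog '[[[0,-30,0,0,40],[0,-70,10,0,40],[0,-105,40,0,40],[0,-115.5,80,0,40],[0,-115.5,120,0,40],[0,-115.5,155,0,40],[0,-115.5,180,0,40],[0,-115.5,195,0,40],[0,-115.5,201,0,40],[0,-115.5,201,0,40]]]'; python3 -c "
from h import *
snap('wrist','w7');p(proj(cal('wrist'),(.4656,.2277,.149)))";  python3 -m jog '[[[0,0,0,0,30],[0,0,0,0,20],[0,0,0,0,8],[0,0,0,0,0],[0,0,0,0,0],[0,0,0,0,0],[0,0,0,0,0],[0,0,0,0,0],[0,0,0,0,0],[0,0,0,0,0]]]' 30
```

```text
t: 12.75
tool_pos: [0.4652, 0.2279, 0.1312]
tcp_rot: [-2.168, -2.271, 0.005]
force: [-0.5, -0.4, -0.4]
grip_width: 0.0399
[277.9655 285.6015]
t: 13.8
tool_pos: [0.4667, 0.2284, 0.133]
tcp_rot: [2.169, 2.272, 0.001]
force: [0.5, 0.8, 0.2]
grip_width: 0.0111
```

Run:
```python
from h import *
im,c=snap("wrist","w8");p(tool()[0])
A=np.array([0,0])  # relative arc from bar0: axle at (+118,+35) in (xs,z)
for th in range(0,145,5):
    a=np.radians(196.5-th);r=123.08;x=r*np.cos(a)+118;z=r*np.sin(a)+35
    print(th,"y %.0f z %.0f"%(x,-z),end=" | ")
```

```text
[0.4667 0.2284 0.133 ]
0 y -0 z -0 | 5 y -3 z -10 | 10 y -4 z -21 | 15 y -5 z -32 | 20 y -5 z -43 | 25 y -4 z -53 | 30 y -2 z -64 | 35 y 1 z -74 | 40 y 5 z -84 | 45 y 10 z -94 | 50 y 15 z -103 | 55 y 22 z -112 | 60 y 29 z -120 | 65 y 36 z -127 | 70 y 45 z -134 | 75 y 54 z -140 | 80 y 63 z -145 | 85 y 73 z -150 | 90 y 83 z -153 | 95 y 93 z -156 | 100 y 104 z -157 | 105 y 115 z -158 | 110 y 126 z -158 | 115 y 136 z -157 | 120 y 147 z -155 | 125 y 157 z -152 | 130 y 167 z -148 | 135 y 177 z -143 | 140 y 186 z -138 |
```

View pics/w8.png

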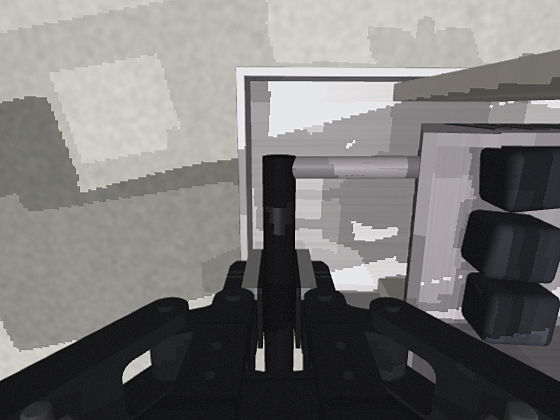

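Bar is in the pads (bar at column 280). Start the tipping arc.

```bash
python3 -m jog '[[[0,-3,-10,0,0],[0,-4,-21,0,0],[0,-5,-32,0,0],[0,-5,-43,0,0],[0,-4,-53,0,0],[0,-2,-64,0,0],[0,1,-74,0,0],[0,5,-84,0,0],[0,10,-94,0,0],[0,10,-94,0,0]]]'
python3 - <<'E'
from h import *
s,_=snap("scene","s9");im,_=snap("wrist","w9");p(tool()[0])
o=np.zeros((480,800,3),np.uint8);o[:300,:400]=cv2.resize(im,(400,300));o[:480,405:795]=crop(s,330,110,130,160,3)
cv2.imwrite("pics/c9.png",o)
E
```

```text
t: 14.85
tool_pos: [0.4718, 0.2284, 0.2275]
tcp_rot: [-2.163, -2.268, 0.015]
force: [-15.0, -0.7, 3.2]
grip_width: 0.0107
[0.4714 0.2284 0.2266]
```

View pics/c9.png

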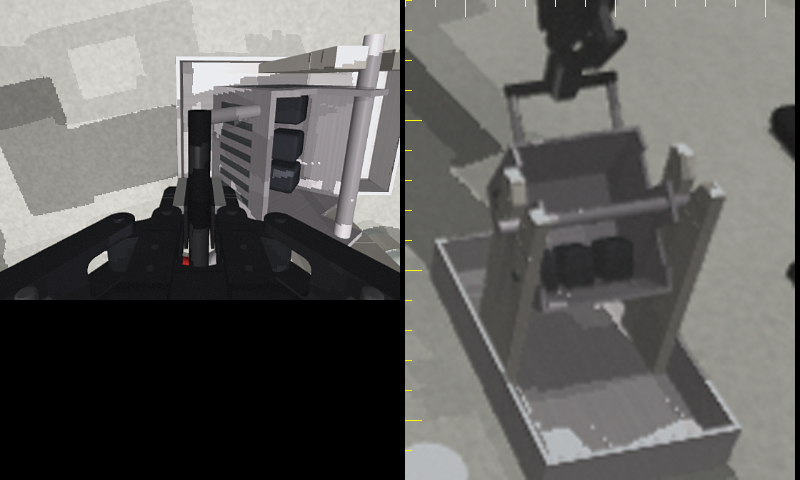

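Run:
```python
from h import *
im=cv2.imread("pics/w9.png");c=cal("wrist");S=cal("scene")
for z in(.185,.19,.195):
    a,b=plane(c,(525,53),z),plane(c,(482,326),z);p(z,a,b,np.linalg.norm(a-b))
st=get_state();print(st["force"],st["ft_torque"],tool()[0])
cv2.imwrite("pics/c9b.png",np.hstack([crop(im,430,20,130,140,3),crop(cv2.imread("pics/s9.png"),350,140,130,140,3)]))
A=np.array([.5818,.2336,.185]);Y=np.array([-.0445,.999,0])
for k in(.092,-.092):p(k,"scene",proj(S,A+k*Y),"wrist",proj(c,A+k*Y))
```

```text
0.185 [0.5802 0.3222 0.185 ] [0.5877 0.1789 0.185 ] 0.1434
0.19 [0.5772 0.3214 0.19  ] [0.5845 0.182  0.19  ] 0.1396
0.195 [0.5742 0.3206 0.195 ] [0.5813 0.1851 0.195 ] 0.1357
[-14.51057503  -0.91700961   4.05577606] [-0.1585212   2.47257719 -0.06361043] [0.47135297 0.22836112 0.22661836]
0.092 scene [430.2716 174.5298] wrist [521.2728  45.0052]
-0.092 scene [360.4476 185.5421] wrist [466.8799 381.2449]
```

View pics/c9b.png

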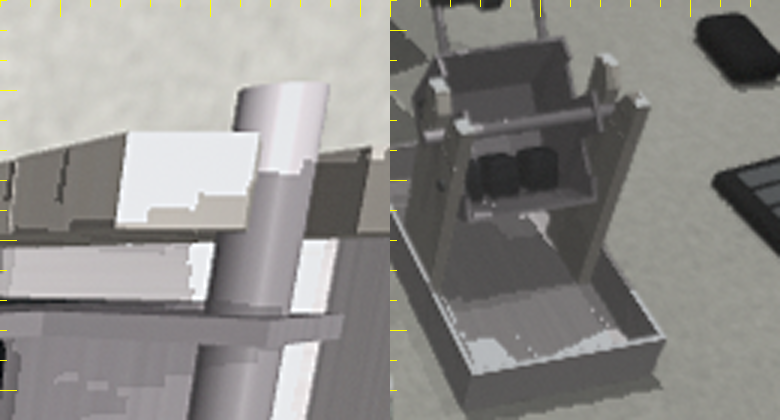

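Left end is still in its slot. The 15 N says my arc runs about 3 mm too far in +x, so I shift it and continue to about 95°.

```bash
python3 -m jog '[[[0,-3,0,0,0],[0,2,-9,0,0],[0,9,-18,0,0],[0,16,-26,0,0],[0,23,-33,0,0],[0,32,-39,0,0],[0,41,-45,0,0],[0,50,-50,0,0],[0,60,-55,0,0],[0,60,-55,0,0]]]'; python3 -m jog '[[[0,5,-2,0,0],[0,10,-3,0,0],[0,15,-4.5,0,0],[0,20,-6,0,0],[0,25,-6.5,0,0],[0,31,-7,0,0],[0,37,-7.5,0,0],[0,42,-8,0,0],[0,42,-8,0,0],[0,42,-8,0,0]]]'
python3 - <<'E'
from h import *
s,_=snap("scene","s10");im,_=snap("wrist","w10");p(tool()[0])
o=np.zeros((480,800,3),np.uint8);o[:300,:400]=cv2.resize(im,(400,300));o[:480,405:795]=crop(s,330,110,130,160,3)
cv2.imwrite("pics/c10.png",o)
E
```

```text
t: 15.95
tool_pos: [0.5367, 0.2316, 0.2905]
tcp_rot: [2.167, 2.271, 0.005]
force: [-15.4, -3.4, 22.8]
grip_width: 0.0103
t: 16.95
tool_pos: [0.5808, 0.2337, 0.2978]
tcp_rot: [2.165, 2.268, 0.013]
force: [-4.5, -1.2, 15.3]
grip_width: 0.0103
[0.5808 0.2337 0.2978]
```

View pics/c10.png

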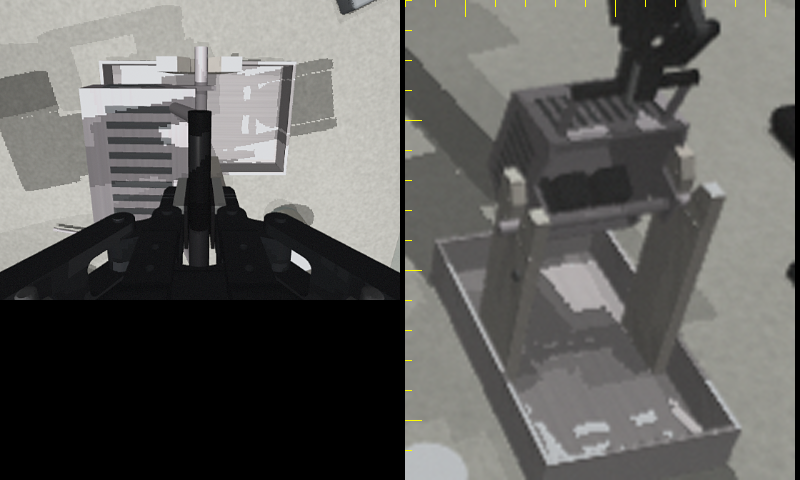

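Tipped to about 105°, axle still home (pressed down about 15 N), chunks not out yet. Continue to 135° and hold.

```bash
python3 -m jog '[[[0,6,0,0,0],[0,11,0,0,0],[0,16,0,0,0],[0,21,1,0,0],[0,26,2,0,0],[0,32,3,0,0],[0,37,4,0,0],[0,42,6,0,0],[0,47,8,0,0],[0,52,10,0,0]]]'; python3 -m jog '[[[0,5,2,0,0],[0,10,5,0,0],[0,10,5,0,0],[0,10,5,0,0],[0,10,5,0,0],[0,10,5,0,0],[0,10,5,0,0],[0,10,5,0,0],[0,10,5,0,0],[0,10,5,0,0]]]'
python3 - <<'E'
from h import *
s,_=snap("scene","s11");im,_=snap("wrist","w11");p(tool()[0])
o=np.zeros((480,800,3),np.uint8);o[:300,:400]=cv2.resize(im,(400,300));o[:480,405:795]=crop(s,330,110,130,160,3)
cv2.imwrite("pics/c11.png",o)
E
```

```text
t: 18.05
tool_pos: [0.6328, 0.236, 0.2852]
tcp_rot: [2.166, 2.268, 0.01]
force: [-1.1, -0.0, 7.7]
grip_width: 0.0103
t: 19.05
tool_pos: [0.643, 0.2364, 0.2795]
tcp_rot: [2.165, 2.268, 0.011]
force: [0.4, 0.6, 5.3]
grip_width: 0.0106
[0.6431 0.2364 0.2795]
```

View pics/c11.png

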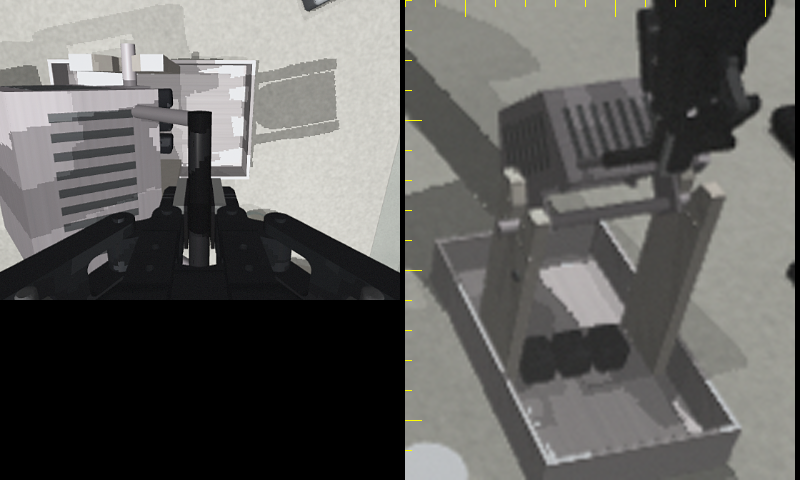

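All three chunks lie in the tray, in a row at about (575,353) in the crop. Swing back along the same arc.

```bash
python3 -m jog '[[[0,-10,-5,0,0],[0,-20,-9,0,0],[0,-30,-12,0,0],[0,-41,-14,0,0],[0,-51,-15,0,0],[0,-62,-15,0,0],[0,-73,-14,0,0],[0,-84,-13,0,0],[0,-94,-10,0,0],[0,-104,-7,0,0]]]'; python3 -m jog '[[[0,-10,5,0,0],[0,-19,10,0,0],[0,-28,16,0,0],[0,-37,22,0,0],[0,-44,29,0,0],[0,-51,37,0,0],[0,-58,46,0,0],[0,-63,55,0,0],[0,-68,65,0,0],[0,-72,75,0,0]]]'; python3 -m jog '[[[0,-3,10,0,0],[0,-5,21,0,0],[0,-6,31,0,0],[0,-6,42,0,0],[0,-5,53,0,0],[0,-4,64,0,0],[0,-2,72,0,0],[0,0,74,0,0],[0,0,74,0,0],[0,0,74,0,0]]]'
```

```text
t: 20.15
tool_pos: [0.5351, 0.2315, 0.2817]
tcp_rot: [-2.169, -2.273, 0.001]
force: [-2.1, 1.5, 2.2]
grip_width: 0.011
t: 21.15
tool_pos: [0.4638, 0.2279, 0.2059]
tcp_rot: [2.169, 2.273, -0.001]
force: [-1.0, 0.0, 0.5]
grip_width: 0.0105
t: 22.15
tool_pos: [0.4637, 0.2281, 0.1324]
tcp_rot: [-2.168, -2.272, 0.002]
force: [-5.1, -0.2, -1.2]
grip_width: 0.0104
```

```bash
python3 -m jog '[[[0,0,0,0,12],[0,0,0,0,20],[0,0,0,0,35],[0,0,0,0,45],[0,0,-10,0,45],[0,0,-40,0,45],[0,0,-80,0,45],[0,0,-125,0,45],[0,0,-170,0,45],[0,0,-200,0,45]]]';  python3 -m jog '[[[0,20,0,0,85],[0,60,0,0,85],[0,100,0,0,85],[0,116,0,0,85],[0,116,0,0,85],[0,116,0,0,85],[0,116,0,0,85],[0,116,0,0,85],[0,116,0,0,85],[0,116,0,0,85]]]'
cat >> h.py <<'E'
def blob(im,x,y,r,th):
    x,y=int(x),int(y);m=(im.max(2)<th).astype(np.uint8);m2=np.zeros_like(m);m2[y-r:y+r,x-r:x+r]=m[y-r:y+r,x-r:x+r]
    n,l,st,ce=cv2.connectedComponentsWithStats(m2);i=1+np.argmax(st[1:,4]);return ce[i],st[i]
E
python3 - <<'E'
from h import *
im,c=snap("wrist","w12");s,S=snap("scene","s12");t,T=snap("top","t12")
E=(.4650,.2278,.149);p(proj(c,E),proj(S,E))
w=blob(im,*proj(c,E),62,60);b=blob(s,*proj(S,E),22,60);print(w,b);p(*tri((c,w[0]),(S,b[0])));p(tool()[0])
d=cv2.absdiff(s,cv2.imread("pics/s6.png")).max(2);m=(d>35).astype(np.uint8)
for q in cv2.connectedComponentsWithStats(m)[2][1:]:
    if q[4]>40:print("scene diff",q)
# test bars in top
print([t[204,407],t[236,449],t[260,411],t[236,430]])
cv2.imwrite("pics/c12.png",np.vstack([crop(t,385,185,80,95,5)]))
# axle end & diff in wrist vs w6
E
```

```text
t: 23.15
tool_pos: [0.4657, 0.2284, 0.3382]
tcp_rot: [2.166, 2.27, 0.01]
force: [1.2, 0.5, -0.1]
grip_width: 0.0451
t: 24.15
tool_pos: [0.5798, 0.2336, 0.3332]
tcp_rot: [2.169, 2.273, 0.001]
force: [0.4, 1.1, 0.1]
grip_width: 0.0847
[151.6047 181.7262] [374.8423 163.0322]
(array([152.0247093 , 182.32848837]), array([ 141,  127,   22,  109, 1376], dtype=int32)) (array([375.53, 163.21]), array([358, 160,  35,   8, 100], dtype=int32))
[0.4665 0.2282 0.1502] 0.0009
[0.5801 0.2336 0.3329]
scene diff [396  91  24  46 332]
scene diff [435  91   9   8  50]
scene diff [435 104   7  18  50]
scene diff [422 123   8  13  49]
scene diff [379 195  29  13 195]
scene diff [369 223  36  14 312]
[array([182, 200, 203], dtype=uint8), array([181, 199, 203], dtype=uint8), array([191, 207, 204], dtype=uint8), array([163, 172, 172], dtype=uint8)]
```

The basket is back within 1–2 mm of its initial hanging pose. Now the test bars.

Run:
```python
from h import *
t=cv2.imread("pics/t12.png").astype(int);T=cal("top");S=cal("scene")
g=t.min(2).astype(np.uint8)
y=(t[:,:,2]-t[:,:,0]).astype(np.int16);bg=cv2.medianBlur(g,41)
m=((g.astype(int)-bg>8)|0).astype(np.uint8);m[:, :330]=0
m=cv2.morphologyEx(m,cv2.MORPH_OPEN,np.ones((3,3),np.uint8))
for c in cv2.findContours(m,0,1)[0]:
    if 60<cv2.contourArea(c)<500:
        r=cv2.minAreaRect(c);w=[plane(T,q,.02) for q in cv2.boxPoints(r)]
        a,b=w[1]-w[0],w[2]-w[1];d=max(a,b,key=np.linalg.norm)
        p("blob",np.array(r[0]),plane(T,r[0],.02),np.linalg.norm(a),np.linalg.norm(b),np.degrees(np.arctan2(d[1],d[0])),"scene",proj(S,plane(T,r[0],.01)))
go(.57,-.38,.40,0)
```

```text
blob [362.4 309.8] [ 0.32   -0.2291  0.02  ] 0.0686 0.0195 -32.1189 scene [209.3269 187.0929]
blob [340.2 299.4] [ 0.3467 -0.1751  0.02  ] 0.0767 0.0294 -31.8324 scene [227.7321 190.6617]
blob [412.1585 260.4268] [ 0.4388 -0.3584  0.02  ] 0.0166 0.0588 -176.7008 scene [164.9195 220.164 ]
blob [449.48 236.14] [ 0.4973 -0.4552  0.02  ] 0.057 0.0138 -11.5129 scene [127.1759 240.4734]
blob [407.5 203.5] [ 0.5828 -0.3542  0.02  ] 0.0127 0.0538 177.013 scene [164.8468 260.0208]
blob [539.5 141.5] [ 0.7347 -0.7002  0.02  ] 0.023 0.0553 175.219 scene [ -0.731  337.8081]
blob [341.   71.5] [ 0.9365 -0.1983  0.02  ] 0.0578 0.0629 177.7943 scene [240.4307 389.2967]
TCP [0.5801 0.2336 0.3329] yaw 92.68 -> shift [-612.4  -38.7  -67.1] turn 92.68
```

```bash
python3 -m jog '[[[-30,0,-5,8,60],[-78,-5,-5,16,60],[-125,-15,-5,24,60],[-173,-25,-5,32,60],[-220,-35,-5,40,60],[-268,-45,-5,48,60],[-315,-60,-5,56,60],[-363,-70,-5,64,60],[-410,-80,-5,72,60],[-458,-90,-5,80,60]]]' | head -2; python3 -c "
from h import *
go(.47,-.385,.33,0)"
```

```text
t: 25.3
tool_pos: [0.5111, -0.2299, 0.3381]
TCP [ 0.5111 -0.2299  0.3381] yaw 12.35 -> shift [-73.3 142.7   8.1] turn 12.35
```

```bash
python3 -m jog '[[[-20,40,3,6,60],[-45,85,6,12,60],[-65,125,8,12.5,60],[-73,140,8,12.5,60],[-73,140,8,12.5,60],[-73,140,8,12.5,60],[-73,140,8,12.5,60],[-73,140,8,12.5,60],[-73,140,8,12.5,60],[-73,140,8,12.5,60]]]' | head -2
cat >> h.py <<'E'
def bars(im,c,z=.02):
    """bars: bright blobs of the right size on their top plane"""
    g=im.min(2);out=[]
    for th in (170,180,190,200,160,150):
        m=cv2.morphologyEx((g>th).astype(np.uint8),cv2.MORPH_OPEN,np.ones((3,3),np.uint8))
        for k in cv2.findContours(m,0,1)[0]:
            if cv2.contourArea(k)<150:continue
            w=np.array([plane(c,q,z)[:2] for q in k[:,0]],np.float32)*1000
            (x,y),s,_=r=cv2.minAreaRect(w);b=cv2.boxPoints(r);d=max(b[1]-b[0],b[2]-b[1],key=np.linalg.norm)
            if 55<max(s)<75 and 15<min(s)<30 and cv2.contourArea(w)>.8*s[0]*s[1]:out.append((th,round(x,1),round(y,1),round(max(s),1),round(min(s),1),round((float(np.degrees(np.arctan2(d[1],d[0])))+90)%180-90,1)))
    return out
E
python3 - <<'E'
from h import *
im,c=snap("wrist","w13")
print(*bars(im,c),sep="\n");p(tool()[0])
for a in((.4388,-.3584,.02),(.4973,-.4552,.02),(.5828,-.3542,.02)):
    q=proj(c,a);p(q);print(im[int(q[1]),int(q[0])],im[int(q[1])+30,int(q[0])+40])
E
```

```text
t: 26.3
tool_pos: [0.4716, -0.38, 0.33]
(170, 497.0, -456.8, 60.7, 16.8, -11.5)
(160, 439.4, -358.8, 60.6, 17.4, 2.1)
(160, 497.0, -456.9, 61.0, 17.3, -11.9)
[ 0.4715 -0.3801  0.33  ]
[260.2012 188.2576]
[167 179 185] [153 159 161]
[339.474  141.3779]
[181 188 186] [152 158 159]
[255.3773  66.0785]
[116 126 131] [153 159 159]
```

Run:
```python
from h import *
go(.4394,-.3588,.004,2.5)
im=cv2.imread("pics/w13.png");cv2.imwrite("pics/c13.png",crop(im,190,0,200,220,3))
```

```text
TCP [ 0.4715 -0.3801  0.33  ] yaw 0.23 -> shift [-32.1 -21.5 326. ] turn -2.27
```

View pics/c13.png

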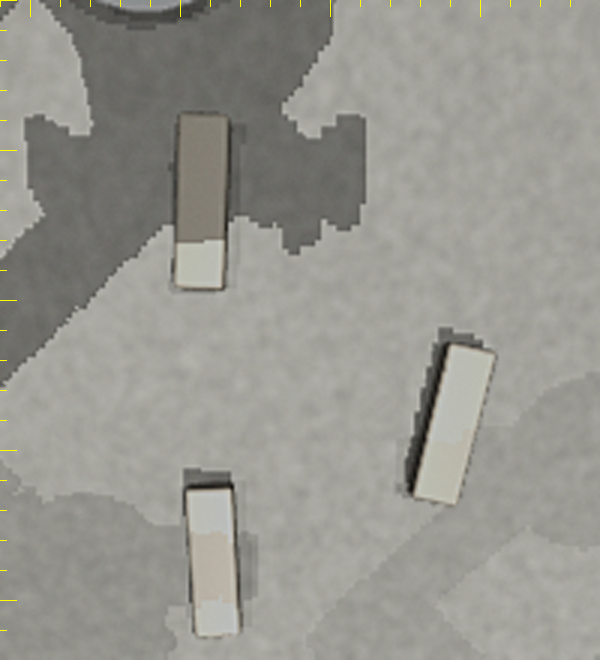

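Three bars. The farthest one (crop about (202,201)) is just in the hand's shadow. Pick bar A at (.4394,−.3588).

```bash
python3 -m jog '[[[-16,-10,40,-2.3,55],[-32,-21.5,90,-2.3,55],[-32,-21.5,138,-2.3,50],[-32,-21.5,186,-2.3,50],[-32,-21.5,234,-2.3,50],[-32,-21.5,275,-2.3,50],[-32,-21.5,305,-2.3,50],[-32,-21.5,320,-2.3,50],[-32,-21.5,326,-2.3,50],[-32,-21.5,326,-2.3,50]]]' 40; python3 -m jog '[[[0,0,0,0,15],[0,0,0,0,0],[0,0,0,0,0],[0,0,0,0,0],[0,0,0,0,0],[0,0,-20,0,0],[0,0,-65,0,0],[0,0,-110,0,0],[0,0,-158,0,0],[0,0,-200,0,0]]]'
python3 - <<'E'
from h import *
c13=cal("wrist")
im,c=snap("wrist","w14")
go(.47,-.385,.33,0)
E
```

```text
t: 27.35
tool_pos: [0.4395, -0.3597, 0.0041]
tcp_rot: [3.14, 0.068, 0.001]
force: [-0.6, -0.4, 0.5]
grip_width: 0.0499
t: 28.35
tool_pos: [0.4392, -0.3594, 0.2065]
tcp_rot: [3.14, 0.068, 0.002]
force: [0.2, -1.3, -0.7]
grip_width: 0.019
TCP [ 0.4425 -0.3629  0.2151] yaw 2.49 -> shift [  27.7   24.7 -114.3] turn 2.49
```

Bar held (19 mm). Take it to above the basket's −x half.

```bash
python3 - <<'E'
from h import *
go(.5475,.2320,.28,92.5)
c=np.load("w6.npy",allow_pickle=True).item()
E
python3 -m jog '[[[0,-20,-25,-8,0],[10,-65,-50,-16,0],[20,-110,-75,-24,0],[30,-155,-75,-32,0],[35,-202,-75,-40,0],[42,-250,-75,-48,0],[50,-298,-75,-56,0],[58,-346,-75,-64,0],[66,-394,-75,-72,0],[72,-442,-75,-80,0]]]'; python3 -c "
from h import *
go(.5475,.2320,.28,92.5)"
```

```text
TCP [ 0.4425 -0.3629  0.2151] yaw 2.49 -> shift [ 131.4 -588.9  -70.9] turn -90.01
t: 29.4
tool_pos: [0.4917, 0.0873, 0.2788]
tcp_rot: [2.356, 2.077, 0.001]
force: [1.1, -0.5, -1.1]
grip_width: 0.0186
TCP [0.4917 0.0873 0.2788] yaw 82.80 -> shift [150.5  37.2  -1.2] turn -9.70
```

```bash
python3 -m jog '[[[40,10,0,-7,0],[85,21,0,-10,0],[125,31,0,-10,0],[145,36,0,-10,0],[150,37,0,-10,0],[150,37,0,-10,0],[150,37,0,-10,0],[150,37,0,-10,0],[150,37,0,-10,0],[150,37,0,-10,0]]]'; python3 -c "
from h import *
go(.5475,.2320,.150,92.5)
c=cal('wrist');im,_=snap('wrist','w15')
A=np.array([.5825,.2336,.185]);Y=np.array([-.0445,.999,0]);p('axle end exp',proj(c,A+.092*Y))
g=cv2.cvtColor(im,6);q=proj(c,A+.08*Y);print(q,g[int(q[1]),int(q[0])-20:int(q[0])+21].tolist())"
```

```text
t: 30.4
tool_pos: [0.5483, 0.2284, 0.279]
tcp_rot: [2.174, 2.267, 0.0]
force: [-0.5, 0.5, 0.3]
grip_width: 0.0188
TCP [0.5483 0.2284 0.279 ] yaw 92.41 -> shift [  3.6  -0.7 129. ] turn -0.09
axle end exp [336.1207  52.9797]
(np.float64(335.38210195549), np.float64(74.21570447837462)) [165, 165, 164, 164, 164, 162, 162, 161, 152, 148, 137, 102, 93, 168, 184, 191, 200, 208, 218, 226, 226, 225, 226, 226, 218, 212, 205, 195, 185, 172, 150, 101, 100, 106, 109, 54, 208, 207, 202, 202, 203]
```

```bash
python3 -m jog '[[[3,0,20,0,0],[3,0,55,0,0],[3,0,85,0,0],[3,0,110,0,0],[3,0,124,0,0],[3,0,129,0,0],[3,0,129,0,0],[3,0,129,0,0],[3,0,129,0,22],[3,0,129,0,26]]]' ; python3 -m jog '[[[0,0,0,0,26],[0,0,0,0,26],[0,0,-15,0,26],[0,0,-50,0,26],[0,0,-90,0,26],[0,0,-130,0,26],[0,0,-150,0,60],[0,0,-150,0,60],[0,0,-150,0,60],[0,0,-150,0,60]]]'
python3 - <<'E'
from h import *
im,c=snap("wrist","w16");s,S=snap("scene","s16");t,T=snap("top","t16");p(tool()[0])
E=(.4660,.2278,.149)
w=blob(im,*proj(c,E),45,60);b=blob(s,*proj(S,E),22,60);print(w,b);p(*tri((c,w[0]),(S,b[0])))
# search bars on top plane of floor+20mm
print(*bars(im,c,.11),sep="\n")
# bars B, C in top
for a in((.4973,-.4568,.02),(.5828,-.3542,.02)):
    q=proj(T,a);print(t[int(q[1]),int(q[0])])
c13=T
E
```

```text
t: 31.45
tool_pos: [0.5491, 0.2325, 0.1513]
tcp_rot: [2.172, 2.268, 0.004]
force: [-0.0, -0.6, -0.8]
grip_width: 0.0259
t: 32.45
tool_pos: [0.5472, 0.2319, 0.2981]
tcp_rot: [-2.172, -2.268, 0.004]
force: [-0.1, -0.4, -0.6]
grip_width: 0.06
[0.5473 0.232  0.2978]
(array([182.1065449 , 189.90639269]), array([ 172,  145,   21,   90, 1314], dtype=int32)) (array([379.26027397, 164.38356164]), array([368, 162,  23,   6,  73], dtype=int32))
[0.4726 0.2327 0.1529] 0.0048
(150, 614.4, 232.5, 71.5, 28.0, -87.6)
[177 195 201]
[180 198 202]
```

```bash
python3 -m jog '[[[-30,0,0,8,60],[-78,0,0,16,60],[-126,0,0,25,60],[-174,0,0,33,60],[-222,0,0,42,60],[-270,0,0,50,60],[-318,0,0,59,60],[-366,0,0,67,60],[-414,0,0,76,60],[-462,0,0,84,60]]]' | head -2; python3 -c "
from h import *
go(.497,-.4568,.25,-11.7)"
```

```text
t: 33.6
tool_pos: [0.5675, -0.2311, 0.2987]
TCP [ 0.5675 -0.2311  0.2987] yaw 8.11 -> shift [-101.6  213.5   48.5] turn 19.81
```

```bash
python3 -m jog '[[[-22,45,10,8,60],[-45,90,20,16,60],[-68,138,30,20,60],[-90,185,40,20,60],[-101,210,48,20,60],[-101.5,213.5,48.5,20,60],[-101.5,213.5,48.5,20,60],[-101.5,213.5,48.5,20,60],[-101.5,213.5,48.5,20,60],[-101.5,213.5,48.5,20,60]]]' | head -2
python3 - <<'E'
from h import *
im,c=snap("wrist","w17");print(*bars(im,c),sep="\n")
cc=np.array([proj(c,a) for a in((.497,-.4568,.02),(.5828,-.3542,.02))]);p(cc)
go(.497,-.4568,.004,-11.7)
E
```

```text
t: 34.6
tool_pos: [0.5001, -0.4542, 0.252]
(160, 497.0, -456.5, 59.6, 16.6, -11.1)
(150, 496.9, -457.0, 59.5, 17.3, -11.7)
[[280.2528 176.0565]
 [160.9117 112.2028]]
TCP [ 0.5    -0.4544  0.252 ] yaw -11.42 -> shift [ -2.7   2.8 248. ] turn 0.28
```

```bash
python3 -m jog '[[[-2.7,2.8,30,0,50],[-2.7,2.8,75,0,50],[-2.7,2.8,120,0,50],[-2.7,2.8,165,0,50],[-2.7,2.8,205,0,50],[-2.7,2.8,232,0,50],[-2.7,2.8,244,0,50],[-2.7,2.8,248,0,50],[-2.7,2.8,248,0,30],[-2.7,2.8,248,0,10]]]' 40; python3 -m jog '[[[0,0,0,0,0],[0,0,0,0,0],[0,0,0,0,0],[0,0,0,0,0],[0,0,-20,0,0],[0,0,-65,0,0],[0,0,-115,0,0],[0,0,-165,0,0],[0,0,-215,0,0],[0,0,-270,0,0]]]'; python3 -c "
from h import *
go(.6175,.2351,.28,92.5)"
```

```text
t: 35.65
tool_pos: [0.4974, -0.4591, 0.0058]
tcp_rot: [3.123, -0.315, 0.005]
force: [-0.2, 0.5, 1.1]
grip_width: 0.022
t: 36.65
tool_pos: [0.4956, -0.4573, 0.2705]
tcp_rot: [3.126, -0.316, 0.0]
force: [0.3, -0.4, -0.2]
grip_width: 0.0189
TCP [ 0.4956 -0.4573  0.2705] yaw -11.53 -> shift [ -19.  -702.8   -9.5] turn -104.03
```

```bash
python3 -m jog '[[[0,-25,-5,-8,0],[-1,-72,-10,-16,0],[-2,-120,-12,-25,0],[-4,-168,-12,-33,0],[-5,-216,-12,-42,0],[-6,-264,-12,-50,0],[-8,-312,-12,-59,0],[-9,-360,-12,-67,0],[-11,-408,-12,-76,0],[-12,-456,-12,-84,0]]]' | head -2; python3 -c "
from h import *
go(.6182,.2352,.28,92.5)"
```

```text
t: 37.65
tool_pos: [0.575, -0.0066, 0.2805]
TCP [ 0.575  -0.0066  0.2805] yaw 72.81 -> shift [243.7 -30.2   0.5] turn -19.69
```

```bash
python3 -m jog '[[[40,-5,0,-8,0],[88,-11,0,-16,0],[136,-17,0,-20,0],[184,-23,0,-20,0],[225,-28,0,-20,0],[241,-30,0,-20,0],[243,-30,0,-20,0],[243,-30,0,-20,0],[243,-30,0,-20,0],[243,-30,0,-20,0]]]' | head -2
python3 - <<'E'
from h import *
go(.6182,.2352,.150,92.5)
im,c=snap('wrist','w18')
A=np.array([.5835,.2336,.185]);Y=np.array([-.0445,.999,0])
g=cv2.cvtColor(im,6);q=proj(c,A+.08*Y);print(q,g[int(q[1]),int(q[0])-20:int(q[0])+21].tolist())
E
```

```text
t: 38.65
tool_pos: [0.6201, 0.2304, 0.2805]
TCP [0.6201 0.2304 0.2805] yaw 92.33 -> shift [  5.   -1.7 130.5] turn -0.17
(np.float64(218.96545552666467), np.float64(72.72995101624983)) [73, 67, 64, 69, 95, 126, 153, 155, 153, 147, 160, 177, 105, 185, 198, 203, 214, 223, 219, 209, 199, 185, 177, 169, 157, 146, 127, 165, 188, 188, 188, 187, 187, 187, 186, 187, 186, 187, 185, 185, 183]
```

```bash
python3 -m jog '[[[4,-1.5,20,0,0],[4,-1.5,55,0,0],[4,-1.5,85,0,0],[4,-1.5,110,0,0],[4,-1.5,124,0,0],[4,-1.5,130,0,0],[4,-1.5,130,0,0],[4,-1.5,130,0,0],[4,-1.5,130,0,22],[4,-1.5,130,0,26]]]' ; python3 -m jog '[[[0,0,0,0,26],[0,0,0,0,26],[0,0,-15,0,26],[0,0,-50,0,26],[0,0,-90,0,26],[0,0,-130,0,26],[0,-35,-150,0,60],[0,-35,-150,0,60],[0,-35,-150,0,60],[0,-35,-150,0,60]]]'
python3 - <<'E'
from h import *
im,c=snap("wrist","w19");s,S=snap("scene","s19");t,T=snap("top","t19");p(tool()[0])
E=(.4660,.2278,.149)
w=blob(im,*proj(c,E),62,60);b=blob(s,*proj(S,E),22,60);print(w,b);p(*tri((c,w[0]),(S,b[0])))
print(*bars(im,c,.11),sep="\n")
d=cv2.absdiff(im,cv2.imread("pics/w12.png")).max(2)
q=proj(T,(.5828,-.3542,.02));print(t[int(q[1]),int(q[0])])
# C from w13 crop clicks needs pose then; recheck from near
E
```

```text
t: 39.7
tool_pos: [0.6193, 0.2365, 0.152]
tcp_rot: [2.172, 2.268, 0.004]
force: [-1.2, -0.2, 0.3]
grip_width: 0.0258
t: 40.7
tool_pos: [0.5832, 0.2345, 0.2994]
tcp_rot: [-2.173, -2.268, 0.002]
force: [-0.9, 0.3, -0.3]
grip_width: 0.0598
[0.5832 0.2344 0.2985]
(array([135.30249544, 191.62264151]), array([ 122,  131,   26,  119, 1643], dtype=int32)) (array([375.46315789, 163.64210526]), array([358, 160,  34,   9,  95], dtype=int32))
[0.4668 0.2281 0.149 ] 0.001

[180 198 202]
```

```bash
python3 -m jog '[[[-30,0,0,8,60],[-78,0,0,16,60],[-126,0,0,25,60],[-174,0,0,33,60],[-222,0,0,42,60],[-270,0,5,50,60],[-318,0,10,59,60],[-366,0,20,67,60],[-414,-5,30,76,60],[-462,-10,40,84,60]]]' | head -2; python3 -c "
from h import *
go(.56,-.354,.25,-3)"
```

```text
t: 41.85
tool_pos: [0.5929, -0.2294, 0.2587]
TCP [ 0.5929 -0.2294  0.2587] yaw 8.11 -> shift [-50.1 118.7   8.6] turn 11.11
```

```bash
python3 -m jog '[[[-20,40,3,8,60],[-40,85,8,11,60],[-50,115,8,11,60],[-50,118,8,11,60],[-50,118,8,11,60],[-50,118,8,11,60],[-50,118,8,11,60],[-50,118,8,11,60],[-50,118,8,11,60],[-50,118,8,11,60]]]' | head -2
python3 - <<'E'
from h import *
im,c=snap("wrist","w20");print(*bars(im,c),sep="\n")
q=proj(c,(.5828,-.3542,.02));p(q)
x,y=map(int,q);k=im[max(y-60,0):y+60,x-45:x+45];print(k[60,::6].min(1),k[::8,45].min(1))
# edge-based rectangle
g=cv2.GaussianBlur(cv2.cvtColor(im,6),(3,3),0);e=cv2.dilate(cv2.Canny(g,25,70),np.ones((2,2)))
for kk in cv2.findContours(e,cv2.RETR_LIST,2)[0]:
    w=np.array([plane(c,a,.02)[:2] for a in kk[:,0]],np.float32)*1000
    r=cv2.minAreaRect(w)
    if 52<max(r[1])<78 and 14<min(r[1])<32:print("rect",np.round(r[0],1),np.round(r[1],1),r[2])
p(tool()[0])
E
```

```text
t: 42.85
tool_pos: [0.5614, -0.3508, 0.2525]
(170, 581.8, -355.5, 59.6, 16.6, -2.5)
(160, 581.8, -355.5, 59.6, 16.6, -2.5)
[279.6994 152.2192]
[159 163 157 165 156 158  91 179 181 182 150 157 158 140 146] [102 155 154  96 180 177 179 178 179 180 181 181 143 142 145]
rect [ 410.3 -634.9] [57.  24.3] 32.18245315551758
rect [ 441.2 -459.3] [62.4 14.5] 30.138973236083984
rect [ 450.4 -185. ] [29.5 56.8] 35.536651611328125
rect [ 581.3 -356. ] [17.4 60.7] 87.25395965576172
[ 0.5614 -0.3509  0.2525]
```

```bash
python3 -c "
from h import *
go(.5818,-.3555,.004,-2.6)"; python3 -m jog '[[[10,2,25,0,50],[20,4,70,0,50],[20.5,4.5,115,0,50],[20.5,4.5,160,0,50],[20.5,4.5,205,0,50],[20.5,4.5,232,0,50],[20.5,4.5,244,0,50],[20.5,4.5,248.5,0,50],[20.5,4.5,248.5,0,30],[20.5,4.5,248.5,0,10]]]' 40; python3 -m jog '[[[0,0,0,0,0],[0,0,0,0,0],[0,0,0,0,0],[0,0,0,0,0],[0,0,-20,0,0],[0,0,-65,0,0],[0,0,-115,0,0],[0,0,-165,0,0],[0,0,-215,0,0],[0,0,-275,0,0]]]'; python3 -c "
from h import *
go(.5475,.2320,.285,92.5)"
```

```text
TCP [ 0.5614 -0.3509  0.2525] yaw -2.49 -> shift [ 20.6   3.6 248.5] turn 0.11
t: 43.9
tool_pos: [0.5831, -0.3581, 0.0064]
tcp_rot: [3.138, -0.069, 0.006]
force: [-0.7, 0.3, 1.2]
grip_width: 0.0217
t: 44.9
tool_pos: [0.581, -0.3564, 0.271]
tcp_rot: [3.141, -0.069, 0.0]
force: [0.7, 0.5, 0.2]
grip_width: 0.019
TCP [ 0.581  -0.3564  0.271 ] yaw -2.53 -> shift [ -59.4 -586.4  -14. ] turn -95.03
```

```bash
python3 -m jog '[[[-2,-25,-5,-8,0],[-7,-72,-10,-16,0],[-12,-120,-14,-25,0],[-17,-168,-14,-33,0],[-22,-216,-14,-42,0],[-27,-264,-14,-50,0],[-32,-312,-14,-59,0],[-37,-360,-14,-67,0],[-41,-408,-14,-76,0],[-46,-456,-14,-84,0]]]' | head -2; python3 -c "
from h import *
go(.5485,.2320,.285,92.5)"
```

```text
t: 45.9
tool_pos: [0.5549, 0.1027, 0.2831]
TCP [0.5549 0.1027 0.2831] yaw 81.81 -> shift [127.1 -24.8  -1.9] turn -10.69
```

```bash
python3 -m jog '[[[30,-6,0,-8,0],[70,-14,0,-11,0],[105,-20,0,-11,0],[122,-24,0,-11,0],[127,-25,0,-11,0],[127,-25,0,-11,0],[127,-25,0,-11,0],[127,-25,0,-11,0],[127,-25,0,-11,0],[127,-25,0,-11,0]]]' | head -2
python3 - <<'E'
from h import *
go(.5485,.2325,.150,92.5)
im,c=snap('wrist','w21')
A=np.array([.5835,.2336,.185]);Y=np.array([-.0445,.999,0])
g=cv2.cvtColor(im,6);q=proj(c,A+.08*Y);print(q,g[int(q[1]),int(q[0])-20:int(q[0])+21].tolist())
E
```

```text
t: 46.9
tool_pos: [0.5499, 0.2292, 0.2828]
TCP [0.5499 0.2292 0.2828] yaw 92.40 -> shift [  3.3  -1.3 132.8] turn -0.10
(np.float64(333.4084163912553), np.float64(76.08521924505933)) [165, 164, 162, 161, 164, 162, 166, 155, 136, 123, 93, 109, 179, 191, 197, 206, 215, 225, 227, 226, 226, 227, 219, 212, 205, 196, 186, 173, 152, 89, 101, 108, 110, 56, 207, 207, 203, 202, 202, 202, 202]
```

```bash
python3 -m jog '[[[3,-1,20,0,0],[3,-1,55,0,0],[3,-1,85,0,0],[3,-1,110,0,0],[3,-1,124,0,0],[3,-1,131,0,0],[3,-1,131,0,0],[3,-1,131,0,0],[3,-1,131,0,22],[3,-1,131,0,26]]]' ; python3 -m jog '[[[0,0,0,0,26],[0,0,0,0,26],[0,0,-15,0,26],[0,0,-50,0,26],[0,0,-90,0,26],[0,0,-130,0,26],[-25,35,-170,0,60],[-50,35,-170,0,60],[-50,35,-170,0,60],[-50,35,-170,0,60]]]'
python3 - <<'E'
from h import *
im,c=snap("wrist","w22");s,S=snap("scene","s22");t,T=snap("top","t22");p(tool()[0])
E=(.4660,.2278,.149)
w=blob(im,*proj(c,E),62,60);b=blob(s,*proj(S,E),22,60);print(w,b);p(*tri((c,w[0]),(S,b[0])))
print(*bars(im,c,.11),sep="\n")
o=np.zeros((600,800,3),np.uint8);o[:270,:360]=cv2.resize(s,(360,270));o[280:580,:400]=cv2.resize(im,(400,300));o[:480,405:795]=crop(s,330,110,130,160,3)
cv2.imwrite("pics/c22.png",o)
E
```

```text
t: 47.95
tool_pos: [0.5495, 0.2334, 0.1533]
tcp_rot: [2.172, 2.268, 0.004]
force: [0.0, -0.2, -0.4]
grip_width: 0.0261
t: 48.95
tool_pos: [0.5857, 0.1843, 0.3227]
tcp_rot: [-2.174, -2.267, -0.002]
force: [-1.3, 0.3, -0.2]
grip_width: 0.0601
[0.5848 0.1853 0.321 ]
(array([140.99863295, 128.68079289]), array([ 128,   66,   25,  120, 1463], dtype=int32)) (array([378.97333333, 164.06666667]), array([367, 161,  25,   7,  75], dtype=int32))
[0.4735 0.2308 0.1548] 0.0051
```

View pics/c22.png

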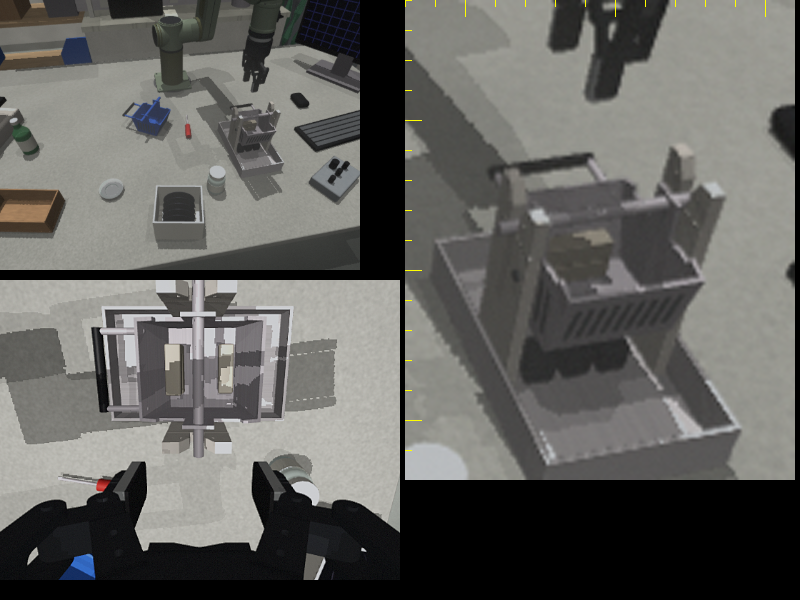

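The wrist view shows bars in the basket on both sides of the axle (one stacked on the left), chunks in the tray, none left on the bench and bystanders unmoved. I'll back off and do a final numeric check of hang and stillness.

```bash
python3 -m jog '[[[-30,0,-10,0,60],[-75,0,-20,0,60],[-120,0,-20,0,60],[-165,0,-20,0,60],[-200,0,-20,0,60],[-220,0,-20,0,60],[-220,0,-20,0,60],[-220,0,-20,0,60],[-220,0,-20,0,60],[-220,0,-20,0,60]]]'
python3 - <<'E'
from h import *
s,S=snap("scene","s23");t,T=snap("top","t23");c=cal("wrist")
b=blob(s,*proj(S,(.466,.2278,.149)),22,60);print(b[0],b[1]); p("scene@x,z", [plane(S,b[0],z) for z in(.146,.15,.154)])
# bar left/right ends compare to s6 (first hang)
s6=cv2.imread("pics/s6.png");print(blob(s6,*proj(S,(.466,.2278,.149)),22,60))
w=cv2.imread("pics/w22.png")
d=cv2.absdiff(s,cv2.imread("pics/scene0.png")).max(2)
m=cv2.morphologyEx((d>45).astype(np.uint8),cv2.MORPH_OPEN,np.ones((3,3)))
for q in cv2.connectedComponentsWithStats(m)[2][1:]:
    if q[4]>20:print(q.tolist(),end=" ")
g=cv2.imread("pics/top0.png");print(cv2.absdiff(t,g)[140:185,375:420].max(),cv2.absdiff(t,g)[120:158,232:264].max())
E
```

```text
t: 50.1
tool_pos: [0.5951, -0.0337, 0.3417]
tcp_rot: [-2.17, -2.271, -0.0]
force: [0.3, 0.6, 0.3]
grip_width: 0.0597
[379.26865672 163.89552239] [368 161  24   6  67]
scene@x,z [[0.4673 0.2401 0.146 ]
 [0.472  0.2377 0.15  ]
 [0.4768 0.2352 0.154 ]]
(array([375.09473684, 163.56842105]), array([358, 160,  34,   9,  95], dtype=int32))
[45, 0, 22, 13, 219] [263, 7, 7, 3, 21] [253, 13, 19, 13, 201] [296, 17, 41, 20, 488] [38, 22, 5, 7, 27] [247, 25, 5, 5, 21] [43, 35, 52, 55, 1540] [245, 40, 4, 8, 29] [302, 48, 12, 35, 270] [89, 62, 10, 11, 61] [44, 73, 9, 17, 120] [284, 85, 79, 192, 5761] [254, 144, 8, 4, 30] [261, 150, 43, 63, 1959] [368, 161, 23, 7, 101] [374, 170, 32, 10, 196] [87, 177, 118, 39, 2483] [200, 176, 7, 4, 24] [367, 180, 54, 82, 2558] [232, 185, 10, 6, 45] [202, 193, 9, 8, 54] [262, 214, 38, 11, 341] [164, 226, 8, 6, 40] [256, 226, 45, 29, 913] [122, 233, 15, 20, 122] [289, 241, 11, 15, 149] [162, 254, 10, 19, 89] [251, 255, 47, 28, 1005] [299, 270, 52, 58, 907] 8 129
```

Run:
```python
from h import *
s0,s1=cv2.imread("pics/scene0.png"),cv2.imread("pics/s23.png");t0,t1=cv2.imread("pics/top0.png"),cv2.imread("pics/t23.png")
def mt(a,b,x,y,w,h):
    r=cv2.matchTemplate(cv2.Canny(b[y-8:y+h+8,x-8:x+w+8],40,100),cv2.Canny(a[y:y+h,x:x+w],40,100),cv2.TM_CCOEFF_NORMED);_,v,_,l=cv2.minMaxLoc(r);return l[0]-8,l[1]-8,round(v,2)
print("jar",mt(s0,s1,320,256,36,46),mt(t0,t1,233,122,30,36),"dish",mt(s0,s1,150,275,46,36),mt(t0,t1,378,143,36,38),"driver",mt(s0,s1,285,190,16,25),mt(t0,t1,258,246,18,64))
s6=cv2.imread("pics/s6.png")
for im in(s6,s1):
    g=im.max(2);print([[int(np.argmin(g[155:175,x])+155),int(g[155:175,x].min())] for x in range(360,392,4)])
print("basket s6->s23",mt(s6,s1,355,155,40,16),mt(s6,s1,400,165,35,45))
```

```text
jar (0, 0, 0.67) (-5, 2, 0.18) dish (0, 0, 0.96) (0, 0, 0.9) driver (0, 0, 0.41) (8, -7, 0.22)
[[165, 51], [164, 47], [165, 45], [163, 47], [164, 46], [162, 45], [163, 44], [162, 46]]
[[166, 58], [170, 70], [165, 56], [166, 49], [165, 50], [165, 49], [164, 50], [163, 50]]
basket s6->s23 (0, 1, 0.54) (0, 0, 0.55)
```

```bash
python3 -c "
from rig import *
print(finish_job())"
```

```text
the job is handed in; nothing more can be done
None
```

The job is handed in at about 50 s of simulated time; the hand-in gave no verdict. I carried the basket to the stand and lowered its axle into both slots. I then tipped it by its bar to about 135° until all three offcuts lay in the tray, and swung it back to hang upright. All three test bars found on the bench are now inside it.

**Last checks**
- **Basket:** The axle was still in both slots in the last picture I viewed. The basket hangs within about 1° of its first hanging pose, with its bar about 1 pixel lower, as two bars lie on that side.
- **Offcuts and bars:** The three offcuts were seen in the tray, and no bars are left on the bench. Two bars were plainly visible in the basket. I took the third to be stacked on one of them from the picture, and did not confirm it separately.
- **Bystanders:** The jar, dish and screwdriver showed no shift in the scene camera, though the screwdriver match was weak. The top-camera match agreed for the dish only. It failed for the jar and the screwdriver, probably because the arm and its shadow were over them.

**Force during tipping:** The tool saw sideways and upward forces of up to about 28 N. My arc was about 3 mm off in x, and I corrected it midway.

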